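# Bung a small oak cask hand-tight and check that the bung rocks free

### The arm

A 6-joint arm with a two-finger parallel gripper is mounted at the origin on the work surface. World frame = base frame: x ahead of the robot, y to its left, z up, the work surface at z = 0. Lengths are in mm, angles in rad, forces in N, time in s.
With the tool pointing down it reaches from about 300 to 875 mm from the base axis. Payload 4.2 kg.
Tool frame: the origin (TCP) lies at the very end of the fingers, on their centre line; the grasp point (between the pads) lies 19 mm behind it; z points along the fingers, y is the line along which they close (so a half turn about z gives the same grasp; the last joint's range is limited). The gripper opens to 85 mm and grips with 20 to 120 N. Pads are 22 mm wide; open, the fingers measure 114 mm over their backs; the gripper's body (76 mm by 85 mm) begins 54 mm behind the grasp point. The pads swing forward as they close: fully open they stand 13 mm farther back than shut.
Start: joints at [-1.197, 0.32, 1.565, -0, 1.257, -0.02], TCP at [220.632, -531.002, 231.338] pointing down, gripper open.
Joint ranges: [-3.11, 3.11], [-0.84, 2.01], [0.21, 2.61], [-1.34, 4.49], [0.05, 2.63], [-2.56, 2.56]. Speed limits (rad/s): [2.57, 2.57, 3.14, 3.14, 3.14, 3.14].

### API

Orientations are given as a unit quaternion [x, y, z, w].
In Python, from workcell import bot gives the robot as it stands.
- The arm moves only by the tool move_arm, never from a script. Its argument "rows" is text: rows parted by semicolons, each of 7 numbers parted by spaces: the turn, a rotation vector about the tool's x, y, z in degrees, then the shift along the tool's x, y, z in m, then the closure, from 0 (fully open) to 1 (shut). A call has 1 to 8 rows; each row is the pose to reach, as a shift and turn from the pose commanded when the call began, along the tool's axes at that moment; what a row does not reach only later rows make up. A row lasts 1/10 s, in which the tool goes at most 50 mm and 8.59 degrees, less where a joint would pass 70% of its speed; a pose out of reach is approached as far as the arm can. A call with a gripper value outside its range is refused whole. The fingers move at their own pace and stop on an object; "squeeze" is the grip in N (left out, the last holds). Time passes only in rows, so rows that repeat a pose let the fingers close. It gives the time, the measured TCP pose, the force, the opening and the grip force at its end, in the units of the state.
- bot.get_state(): the state, without advancing time (a new reading comes with each control period).
- bot.capture(name): name is "side" or "top" or "wrist"; returns a dict with "frame" (420x560x3 uint8, red, green, blue), "camera_matrix" (3x3 intrinsics, pixels), "k1" (the pictures are not rectified: a ray, as slopes to the right and down, at radius r is drawn at 1 + k1 r^2 times it, then the intrinsics apply), "R" (3x3) and "t" (3): a world point X has camera coordinates R X + t; the wrist camera has in their place "hand_eye" (4x4, takes a point from camera to tool coordinates, whose origin is the TCP and whose axes are the flange's). Camera axes: x right, y down, z forward; pixel columns grow to the right and rows downward; lengths in mm; the calibration is good to about 2 mm. A picture is of the moment at which its call begins: read the wrist's pose just before it. There is no depth.
- bot.sign_off(): hands the job in; it is judged then, once.
Trained networks look in a picture, given as the dict that the camera call returned (one of the last four; its "shot" number tells which), for a name from the list of things; names that differ only in an ending like _2 or _b are one class to them, and where a whole thing is asked for, a point or a joint stands for the part that bears it (a point fixed in the world has none). Each returns a list of dicts, best first, with "score" (0 to 1); they miss things now and then, are a little off and sometimes report something else, mostly with a low value. They report only what shows in the picture. A call takes as long as a camera call. They do not tell look-alikes from the thing itself.
- bot.look_for(picture, name): "at" ([row, column] in pixels, amid what is visible of it).
- bot.regions_of(picture, name): "region" (420x560 bool, what is visible of it) and "at" ([row, column] in pixels, amid what is visible of it).
The state is a dict: "clock": time; "joints": joint angles; "dq": joint speeds; "effort": joint torques, N m; "tcp_pos": TCP position; "orientation": TCP orientation; "force": force on the tool from outside, world axes, zero at the start; "wrist_torque": the same for the moment, N m; "width": finger opening in mm; "grip_force": force on a finger pad.
Only numpy, scipy, OpenCV 4.12 (cv2) and the standard library are available. Lean on these libraries where they do the work, as an engineer would, in place of code of your own. Each camera call takes 0.05 s, during which the arm holds its last target. There are 200 camera calls.

### The job

Close the oak cask with the dark wooden bung from the steel tray: push it down hand-tight into the steel bunghole (a push of about 15 N), then check that it will draw again by easing it up a few millimetres and, still in its hole, rocking it along the cask a few degrees, first towards the tap and then the other way, each time until you just feel it bear on the bush. Push it home hand-tight again and let go; never force or jam it, and leave the other bungs, the bottles and the glasses where they are.

Things in the scene. Friction and masses are not known exactly. Their poses are not given: they have to be found in the camera images.
- cask: Small oak cask (260 mm long, 210 mm across the belly, its top 235 mm above the table), dark hoops, on a low cradle, fixed. Origin on the table under its middle; z up; x runs along the cask from the tap end to the plain end (a short wooden tap sticks out of the -x end, low down, 60 mm). All contact forces between bung and bush together must stay under 60 N; wedging makes them up to twice a push.
- bunghole (a point): Centre of the bunghole on the cask's top, 237 mm above the table, at the top of a dark steel plate 74 mm across. Axes as the cask's: z up along the bore, x away from the tap. Screwed into the plate is a steel bush: 62 mm flange, tapered bore 36 mm across at the mouth, 28.7 mm at its lower end 26 mm down, open below. Its mouth is 3 to 13 mm above this point, differently each time, not measured.
- bung: The matching bung: dark turned wood with one thin brass band, about 45 g, 78 mm tall; origin at the centre of its foot, z towards its grip. Foot 27.6 mm across, then 36 mm of taper (the same taper as the bush, 0.14 mm of radius per mm), a 44 mm collar 36 to 40 mm above the foot, and a round grip 28 mm across and 38 mm tall above the collar. It stands upright on its foot in the tray.
- bung_center (a point): On the bung's axis, half-way up (39 mm above its foot); the middle of the round grip lies 20 mm higher. Axes as the bung's. With the bung home it stands 8 to 9 mm above the bush's mouth, so 11 to 22 mm above the bunghole point. The taper grips: pushed down with 12 to 20 N for a moment the bung is tight and cannot lean; just dropped in it is not tight. It may slip a little in the fingers.
- bung_top (a point): Centre of the top of the bung's grip, 78 mm above its foot. Eased up 4 to 8 mm, the bung can lean about 0.012 rad per mm of lift before it bears on the bush at the mouth and, opposite, lower down; then its resistance climbs, about 25 mN m per mrad, as a turning moment about the middle of the bush with little net force. Off-centre it bears on one side first. Lean it at least 0.04 rad each way.
- tray: Shallow steel tray, 250 x 110 mm, rim 14 mm high, floor 2 mm thick, fixed. Origin under its centre. The three bungs stand along its x axis, about 75 mm apart; there is room for fingers on their y sides.
- bung_large_center (a point): White silicone bung of the same shape but too big for the hole (foot 38 mm, collar 54 mm across); point half-way up, 39 mm above its foot. Leave it in the tray.
- bung_small_center (a point): Orange silicone bung of the same shape but too small for the hole (foot 19 mm, collar 35 mm across); point half-way up, 39 mm above its foot. Leave it in the tray.
- wine_bottle: Upright dark wine bottle with a red capsule, 75 mm across, 300 mm tall, to the left; origin under it. Leave alone.
- wine_bottle2: Upright dark wine bottle with a yellow capsule, 75 mm across, 300 mm tall, to the right; origin under it. Leave alone.
- tasting_glass1: Stemmed tasting glass, 66 mm across, 155 mm tall, to the left; origin under its foot. Leave alone.
- tasting_glass2: Stemmed tasting glass, 66 mm across, 155 mm tall, to the right; origin under its foot. Leave alone.
Not all that is in view belongs to the job. Several things have the shape of the bung; the one meant has the colours described above.

How it is judged:
By the outcome, as a careful person would: the job done as asked, in the order asked, and still so for the second after the job is handed in, with the robot touching nothing.
It also fails if it takes over 62 s, if anything falls off the work surface, if the arm or the gripper's body presses on something with over 40 N, if the wrist force passes 120 N, or if a joint passes its speed limit or range.

## Working session

There is one attempt and no reset: what is moved stays moved. The work goes in short steps, Python scripts to look and compute and a tool call to move; the robot and the scene stay as the last step left them, time stands still between calls to the robot, and variables do not carry over. Pictures are saved under pics/ and viewed, at most 10 in all, crops included, and the job is handed in when it is done.

Besides the shell and the picture viewer there is one more tool, called after "Request:" as name(argument=value, ...) on one line, values as JSON. move_arm: Moves the arm, as the interface text tells. Its arguments: {"type":"object","properties":{"rows":{"type":"string"},"squeeze":{"type":"number"}},"required":["rows"]}

```bash
mkdir -p pics; ls
cat > h.py <<'E'
import numpy as np, cv2
from scipy.spatial.transform import Rotation as Ro
from workcell import bot
def ray(p,at,st=None):
    K=np.array(p["camera_matrix"]);k1=p["k1"]
    d=np.array([(at[1]-K[0,2])/K[0,0],(at[0]-K[1,2])/K[1,1]]);u=d.copy()
    for _ in range(20): u=d/(1+k1*(u@u))
    v=np.array([u[0],u[1],1.])
    if "R" in p and p.get("R") is not None:
        R=np.array(p["R"]);t=np.array(p["t"]);return -R.T@t,R.T@v
    H=np.array(p["hand_eye"]);T=Ro.from_quat(st["orientation"]).as_matrix()
    return T@H[:3,3]+np.array(st["tcp_pos"]),T@(H[:3,:3]@v)
def atz(p,at,z,st=None):
    o,d=ray(p,at,st);return o+d*(z-o[2])/d[2]
def tri(rs):
    A=np.zeros((3,3));b=np.zeros(3)
    for o,d in rs:
        d=d/np.linalg.norm(d);P=np.eye(3)-np.outer(d,d);A+=P;b+=P@o
    x=np.linalg.solve(A,b);return x,[np.linalg.norm(np.cross(x-o,d/np.linalg.norm(d))) for o,d in rs]
def save(f,n): cv2.imwrite("pics/"+n,cv2.cvtColor(np.ascontiguousarray(f),cv2.COLOR_RGB2BGR))
E
python3 - <<'E'
from h import *
np.set_printoptions(precision=1,suppress=True)
st=bot.get_state();print(st)
P={n:bot.capture(n) for n in("top","side")}
for n,p in P.items():
    for nm in("cask","bung","bung_large_center","bung_small_center","tray"):
        print(n,nm,[(np.round(d["at"]),round(d["score"],2)) for d in bot.look_for(p,nm)][:4])
save(np.hstack([cv2.resize(P[n]["frame"],(400,300)) for n in P]),"a.png")
save(P["top"]["frame"],"top.png");save(P["side"]["frame"],"side.png")
E
```

```text
pics
{'clock': 0.0, 'joints': array([-1.2,  0.3,  1.6,  0. ,  1.3, -0. ]), 'dq': array([-0., -0.,  0., -0., -0.,  0.]), 'effort': array([ -0. , -41.6, -23.4,  -0. ,   0. ,   0. ]), 'tcp_pos': array([ 220.4, -530.5,  230.5]), 'orientation': array([ 1. ,  0.2, -0. , -0. ]), 'force': array([ 0.1, -0.1, -0.2]), 'wrist_torque': array([-0., -0.,  0.]), 'grip_force': 0.0, 'width': 85.49798061591193}
top cask [(array([217., 337.]), 0.94)]
top bung [(array([165., 224.]), 0.68), (array([198., 179.]), 0.6), (array([197., 219.]), 0.49), (array([168., 199.]), 0.41)]
top bung_large_center [(array([239., 224.]), 0.55)]
top bung_small_center [(array([220., 217.]), 0.56), (array([255., 412.]), 0.55)]
top tray [(array([196., 219.]), 0.74), (array([222., 221.]), 0.64)]
side cask [(array([280., 278.]), 0.81)]
side bung [(array([141., 324.]), 0.53), (array([119., 318.]), 0.49), (array([139., 289.]), 0.48)]
side bung_large_center [(array([151., 236.]), 0.7)]
side bung_small_center [(array([138., 260.]), 0.59)]
side tray [(array([151., 264.]), 0.82)]
```

View pics/top.png

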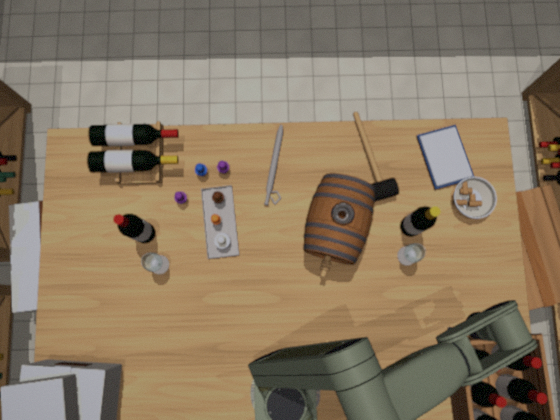

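View pics/side.png

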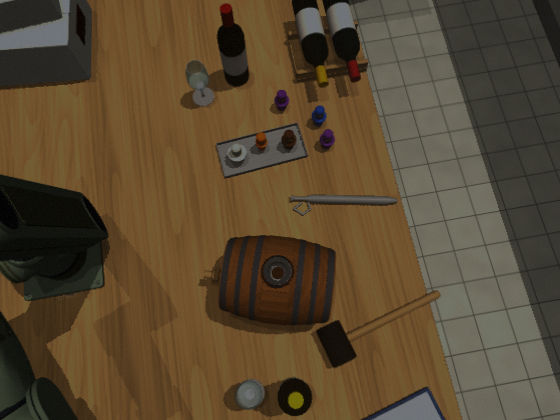

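Top view: candidates are the dark brown bung (197,219), orange (219,216), white (240,222), purple (197,181) and (165,223), and blue (169,200). I choose the brown one in the tray. The bunghole is at (213,343) and the tap at (275,325), low in the picture. Side view: brown bung at (139,289), bunghole at (271,277), tap at (275,210).

Run:
```python
from h import *
np.set_printoptions(precision=1,suppress=True)
T=bot.capture("top");S=bot.capture("side")
for p in(T,S): print("cam",ray(p,(210,280))[0])
for nm,a,b in(("bung",(197,219),(139,289)),("orange",(219,216),(141,261)),("white",(241,222),(152,236))):
    print(nm,tri([ray(T,a),ray(S,b)]),atz(T,a,60),atz(S,b,60))
for nm in("bung","tray","cask"):
  for n,p in(("top",T),("side",S)):
    for d in bot.regions_of(p,nm)[:5]:
        m=d["region"].astype(np.uint8);ys,xs=np.nonzero(m)
        print(n,nm,np.round(d["at"]),round(d["score"],2),m.sum(),"rect",cv2.minAreaRect(np.c_[xs,ys].astype(np.float32)))
c=[cv2.resize(T["frame"][185:255,195:255],(390,455),interpolation=3),cv2.resize(T["frame"][180:250,313:373],(390,455),interpolation=3)]
save(np.hstack(c),"crop.png")
c=[cv2.resize(S["frame"][115:175,210:310],(400,240),interpolation=3),cv2.resize(S["frame"][241:301,227:327],(400,240),interpolation=3)]
save(np.hstack(c),"crop2.png")
```

```text
cam [ 294.1    4.3 1768.4]
cam [ 540.1 -393.6 1322.9]
bung (array([664.1, 213.1,  50.9]), [np.float64(0.3263450815556092), np.float64(0.3263450815554432)]) [661.8 211.9  60. ] [663.5 208.9  60. ]
orange (array([586. , 223.5,  48.4]), [np.float64(1.2244852854672714), np.float64(1.224485285466946)]) [585.2 222.5  60. ] [584.5 217.4  60. ]
white (array([510.1, 203.8,  45.8]), [np.float64(0.7479785329928842), np.float64(0.7479785329927454)]) [509.  202.4  60. ] [509.7 196.8  60. ]
top bung [170. 200.] 0.69 82 rect ((200.75003051757812, 168.75001525878906), (10.60660171508789, 8.485280990600586), 45.0)
top bung [198. 176.] 0.69 108 rect ((180.0, 196.5), (11.0, 10.0), 90.0)
top bung [164. 224.] 0.56 125 rect ((222.90000915527344, 165.6999969482422), (12.074767112731934, 11.180339813232422), 26.56505012512207)
top bung [199. 221.] 0.44 84 rect ((217.5, 196.5), (9.0, 9.0), 90.0)
top bung [222. 420.] 0.28 843 rect ((419.7357482910156, 219.4041748046875), (23.46599006652832, 44.05271530151367), 59.74356460571289)
side bung [136. 288.] 0.8 187 rect ((288.5000305175781, 139.00001525878906), (14.849242210388184, 14.849241256713867), 45.0)
side bung [ 99. 281.] 0.77 213 rect ((281.5, 100.0), (20.0, 13.0), 90.0)
side bung [141. 327.] 0.68 225 rect ((327.0000305175781, 138.50003051757812), (14.849241256713867, 17.677669525146484), 45.0)
side bung [116. 320.] 0.61 224 rect ((319.0, 115.5), (19.0, 14.0), 90.0)
side tray [150. 262.] 0.66 2352 rect ((261.9888610839844, 149.45835876464844), (37.03376007080078, 85.12417602539062), 75.00492095947266)
top cask [220. 337.] 0.61 5255 rect ((337.50006103515625, 225.50001525878906), (64.75701141357422, 105.0179214477539), 14.03624439239502)
side cask [279. 278.] 0.7 9354 rect ((268.9586486816406, 278.99658203125), (130.63055419921875, 87.69603729248047), 4.763641834259033)
```

View pics/crop.png

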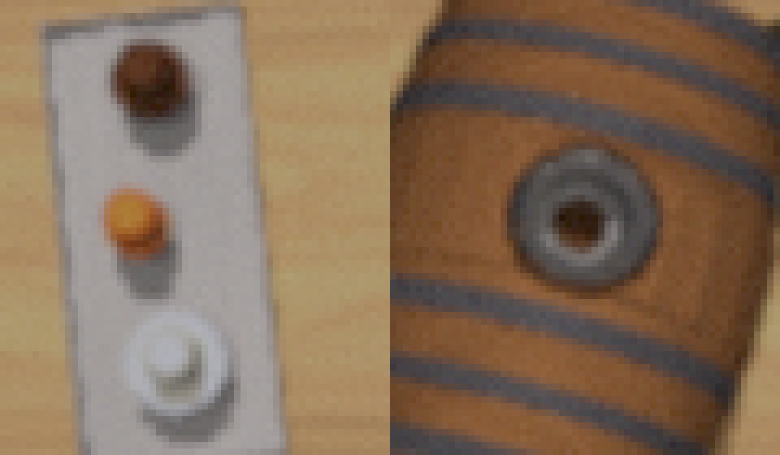

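View pics/crop2.png

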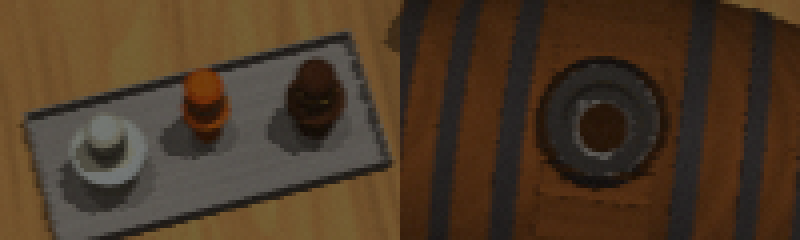

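The crops confirm the choice: the brown bung with the brass line is at the tray's far end, and the bunghole plate is centred at top (213.5,342.8) and side (271.7,277.5). Next I work out the moves.

```bash
cat >> h.py <<'E'
def goal(x,y,z,yaw,st=None,lean=None):
    """rows numbers: move to TCP x,y,z, tool down, tool y axis at world angle yaw (mod pi)"""
    st=st or bot.get_state();R0=Ro.from_quat(st["orientation"]).as_matrix()
    a=R0[:,1];best=None
    for k in(0,np.pi):
        ty=np.array([np.cos(yaw+k),np.sin(yaw+k),0]);tz=np.array([0,0,-1.]);R=np.c_[np.cross(ty,tz),ty,tz]
        rv=Ro.from_matrix(R0.T@R).as_rotvec(degrees=True)
        if best is None or np.linalg.norm(rv)<np.linalg.norm(best): best=rv
    return np.round(best,2),np.round(R0.T@(np.array([x,y,z])-st["tcp_pos"])/1000,4)
E
python3 - <<'E'
from h import *
np.set_printoptions(precision=4,suppress=True)
st=bot.get_state();T=bot.capture("top");S=bot.capture("side");W=bot.capture("wrist")
print("hole",tri([ray(T,(213.5,342.8)),ray(S,(271.7,277.5))]),atz(T,(213.5,342.8),240),atz(S,(271.7,277.5),240))
print("tap",tri([ray(T,(275,325)),ray(S,(275,210))]))
print(W["hand_eye"],W["camera_matrix"],W["k1"]);print(Ro.from_quat(st["orientation"]).as_matrix(),st["joints"])
h=atz(T,(213.5,342.8),240)
print(goal(h[0],h[1],480,0.3))
print(goal(661,210,160,np.pi/2+.08))
E
```

```text
hole (array([ 561.2559, -190.3099,  234.334 ]), [np.float64(0.9017176197620674), np.float64(0.901717619762137)]) [ 561.0849 -189.2037  240.    ] [ 560.3455 -191.7829  240.    ]
tap (array([ 387.9823, -139.0127,   70.7701]), [np.float64(4.3088866609384775), np.float64(4.3088866609386285)])
[[   0.0001   -0.9662   -0.2579   64.3041]
 [   1.        0.0003   -0.0005    0.1764]
 [   0.0006   -0.2579    0.9662 -142.1026]
 [   0.        0.        0.        1.    ]] [[308.3669   0.     279.2642]
 [  0.     308.3669 212.9643]
 [  0.       0.       1.    ]] -0.01876013534888738
[[ 0.9235  0.3837  0.0001]
 [ 0.3837 -0.9235 -0.0001]
 [ 0.      0.0001 -1.    ]] [-1.197   0.3196  1.5645  0.      1.2574 -0.02  ]
(array([  0.01,   0.01, -84.63]), array([ 0.4455, -0.185 , -0.2487]))
(array([ 0.01, -0.  , 17.98]), array([ 0.691 , -0.5153,  0.0713]))
```

Run:
```python
from h import *
print(goal(561,-190,370,-0.287))
```

```text
(array([ 1.000e-02,  1.000e-02, -5.099e+01]), array([ 0.4452, -0.1843, -0.1387]))
```

Request:
move_arm(rows="0 0 0 0 0 -0.05 0; 0 0 0 0 0 -0.1 0; 0 0 0 0 0 -0.14 0; 0 0 0 0.02 0 -0.14 0; 0 0 0 0.06 -0.02 -0.14 0; 0 0 0 0.1 -0.04 -0.14 0; 0 0 0 0.14 -0.06 -0.14 0; 0 0 0 0.18 -0.07 -0.14 0")

```text
clock: 1.95
tcp_pos: [360.5, -395.4, 371.9]
orientation: [0.981, 0.196, 0.0, 0.0]
force: [0.6, -0.4, 0.3]
width: 85.4
grip_force: 0.0
```

Request:
move_arm(rows="0 0 -8 0.04 -0.02 0 0; 0 0 -16 0.08 -0.04 0 0; 0 0 -24 0.12 -0.055 0 0; 0 0 -32 0.16 -0.07 0 0; 0 0 -40 0.2 -0.085 0 0; 0 0 -48 0.24 -0.1 0 0; 0 0 -51 0.265 -0.114 0 0; 0 0 -51 0.265 -0.114 0 0")

```text
clock: 2.75
tcp_pos: [563.0, -187.4, 370.5]
orientation: [0.799, 0.601, 0.0, -0.001]
force: [0.5, -0.1, 0.7]
width: 85.4
grip_force: 0.0
```

Run:
```python
from h import *
np.set_printoptions(precision=4,suppress=True)
st=bot.get_state();W=bot.capture("wrist")
print(st["tcp_pos"],Ro.from_quat(st["orientation"]).as_matrix())
for n in("cask","bunghole"):
  try: print([(d["at"],d["score"]) for d in bot.look_for(W,n)])
  except Exception as e: print(e)
import pickle;pickle.dump((st,W),open("w1.pkl","wb"))
save(W["frame"],"w1.png")
```

```text
[ 563.0045 -187.4067  370.4981] [[ 0.278   0.9606 -0.0002]
 [ 0.9606 -0.278   0.0014]
 [ 0.0013 -0.0006 -1.    ]]
[([185.6, 276.1], 0.93)]
[]
```

View pics/w1.png

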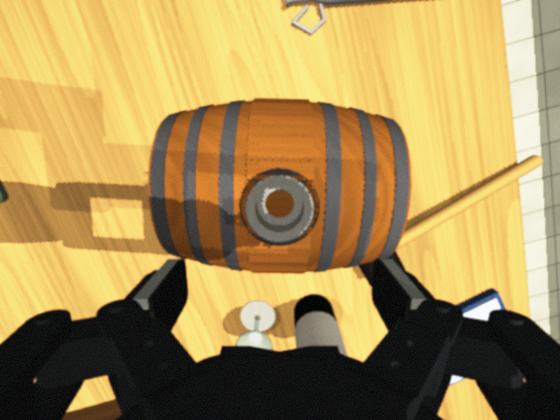

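Run:
```python
from h import *
import pickle
np.set_printoptions(precision=2,suppress=True)
st,W=pickle.load(open("w1.pkl","rb"))
f=W["frame"];save(cv2.resize(f[155:255,225:335],(660,600),interpolation=cv2.INTER_CUBIC),"w1c.png")
# hoop direction: columns of grey (low saturation dark) pixels on the cask sides
hsv=cv2.cvtColor(np.ascontiguousarray(f),cv2.COLOR_RGB2HSV)
m=((hsv[...,1]<90)&(hsv[...,2]<130)).astype(np.uint8);m[:100]=0;m[275:]=0
# radial profiles about plate centre: print brightness
g=cv2.cvtColor(np.ascontiguousarray(f),cv2.COLOR_RGB2GRAY).astype(float)
print(g[204,235:325:1].astype(int));print(f[204,235:325:3,0].astype(int),f[204,235:325:3,2].astype(int))
n,l,s,c=cv2.connectedComponentsWithStats(m)
for i in range(1,n):
    if s[i,4]>300:
        ys,xs=np.nonzero(l==i);print(s[i],c[i],cv2.fitLine(np.c_[xs,ys].astype(np.float32),2,0,.01,.01).ravel())
```

```text
[138 139 130 114  79  62  60  75  74  85  84  98 108 111 112 114 116 112
 113 109  98  90 102 112 115 117 138 169 185 174 129  89  73  74  74  68
  75  70  73  73  73  76  75  72  76  72  74  72  73  75  72  72  71  74
  77  71  73  72  85  96 114 110 113 114 113 114 106  98  96 106 112 115
 110 109 114 126 152 167 135  83  64  66  65  73  86 112 116 120 117 109]
[203 171  89 119 111 115 116  95 117 174 149 112 111 110 114 109 110 109
 114 107 118 117 109 110 112 129 147  97 127 178] [ 46  42  24  39 102 107 105  81 107 156 101  27  23  25  22  26  22  25
  29  28 101 107  96  93  98 115 115  22  35  42]
[ 219  102   22  168 2173] [227.84 184.32] [  0.01  -1.   227.84 184.32]
[ 316  103   25  168 2198] [331.02 186.72] [  0.03  -1.   331.02 186.72]
[ 183  107   25  157 1632] [192.08 183.75] [  0.    -1.   192.08 183.75]
[ 349  109   27  157 1598] [366.53 187.64] [  0.04  -1.   366.53 187.64]
[ 151  113   28  143 1664] [160.84 183.78] [  0.01   1.   160.84 183.78]
[ 361  118   48  157 2180] [394.32 207.86] [  0.1   -0.99 394.32 207.86]
[ 246  169   66   76 2928] [278.3  209.44] [  0.05  -1.   278.3  209.44]
```

View pics/w1c.png

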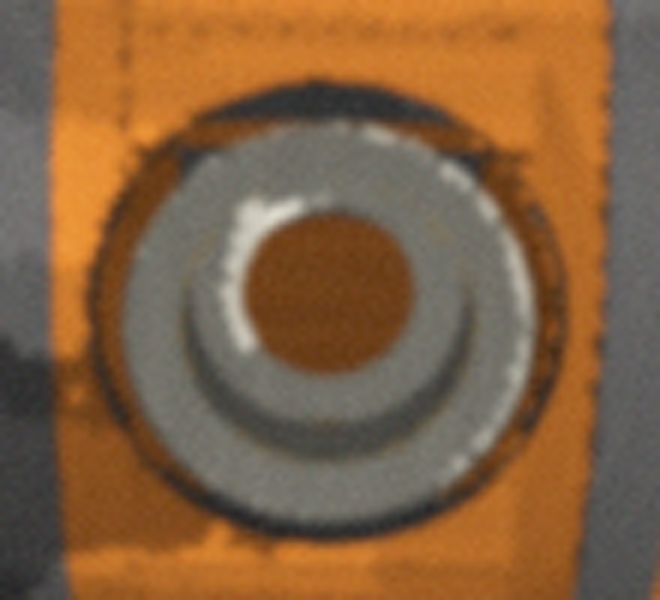

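Run:
```python
from h import *
import pickle
np.set_printoptions(precision=2,suppress=True)
st,W=pickle.load(open("w1.pkl","rb"))
o,_=ray(W,(0,0),st);print("cam",o)
px=lambda x,y:(155+y/6-.42,225+x/6-.42)
for n,(l,r,t,b),D in(("flange",(122,536,120,530),62),("low",(245,412,210,376),28.7),("plate",(90,565,82,540),74),("inner",(183,472,190,462),36)):
    c=((l+r)/2,(t+b)/2)
    # height from left-right size
    f=lambda z:np.linalg.norm(atz(W,px(l,c[1]),z,st)-atz(W,px(r,c[1]),z,st))
    zs=np.linspace(150,300,301);z=zs[np.argmin([abs(f(q)-D) for q in zs])]
    print(n,"z",z,atz(W,px(*c),z,st),*[(q,f(q),atz(W,px(*c),q,st)[:2]) for q in (219,237,245)])
R=Ro.from_quat(st["orientation"]).as_matrix();print("img right at",np.arctan2(*R[:2,1][::-1]))
```

```text
cam [ 580.38 -125.47  512.69]
flange z 244.0 [ 561.64 -190.15  244.  ] (219, np.float64(67.75776096121997), array([ 559.89, -196.17])) (237, np.float64(63.604905059553886), array([ 561.15, -191.84])) (245, np.float64(61.759191325480124), array([ 561.71, -189.91]))
low z 203.0 [ 560.27 -194.56  203.  ] (219, np.float64(27.202938382122344), array([ 561.31, -190.99])) (237, np.float64(25.535677221183036), array([ 562.48, -186.97])) (245, np.float64(24.794672260765633), array([ 563.  , -185.19]))
plate z 232.5 [ 561.24 -190.7   232.5 ] (219, np.float64(77.59240700144763), array([ 560.31, -193.84])) (237, np.float64(72.83678815027467), array([ 561.54, -189.65])) (245, np.float64(70.72317977197567), array([ 562.09, -187.79]))
inner z 289.0 [ 564.56 -179.39  289.  ] (219, np.float64(47.300611890196265), array([ 559.61, -196.27])) (237, np.float64(44.40156944171505), array([ 560.88, -191.93])) (245, np.float64(43.11310613127895), array([ 561.45, -190.  ]))
img right at -0.2817603888292547
```

Run:
```python
from h import *
print(goal(662,211,180,np.pi/2+.08),bot.get_state()["joints"])
```

```text
(array([1.000e-02, 4.000e-02, 6.895e+01]), array([ 0.4141, -0.0166,  0.191 ])) [-3.46885721e-01  2.99606389e-01  1.24949269e+00 -7.08749865e-04
  1.59273624e+00 -5.94645537e-02]
```

Request:
move_arm(rows="0 0 8 0.048 0 0 0; 0 0 16 0.096 0 0 0; 0 0 24 0.144 0 0 0; 0 0 32 0.192 -0.01 0.01 0; 0 0 40 0.238 -0.01 0.03 0; 0 0 48 0.28 -0.017 0.055 0; 0 0 56 0.32 -0.017 0.085 0; 0 0 64 0.36 -0.017 0.115 0")

```text
clock: 3.7
tcp_pos: [646.8, 159.6, 256.2]
orientation: [0.997, 0.079, 0.001, 0.0]
force: [1.1, 0.2, -0.7]
width: 85.1
grip_force: 0.0
```

Run:
```python
from h import *
print(goal(662,211,175,np.pi/2+.08),bot.get_state()["joints"])
```

```text
(array([ 0.03, -0.09,  4.52]), array([ 0.023 , -0.0483,  0.0812])) [ 2.25038146e-01  4.53782085e-01  1.29283522e+00 -6.41201502e-04
  1.39342469e+00  1.63703894e+00]
```

Request:
move_arm(rows="0 0 4.5 0.012 -0.025 0.03 0; 0 0 4.5 0.023 -0.048 0.06 0; 0 0 4.5 0.023 -0.048 0.081 0; 0 0 4.5 0.023 -0.048 0.081 0")

```text
clock: 4.1
tcp_pos: [659.5, 209.4, 171.5]
orientation: [0.999, 0.044, -0.004, 0.001]
force: [-0.5, 0.0, -0.4]
width: 85.2
grip_force: 0.0
```

Run:
```python
from h import *
np.set_printoptions(precision=2,suppress=True)
st=bot.get_state();W=bot.capture("wrist");print(st["tcp_pos"])
for d in bot.regions_of(W,"bung"):
    print(d["at"],d["score"],d["region"].sum(),atz(W,d["at"],80,st),atz(W,d["at"],60,st))
import pickle;pickle.dump((st,W),open("w2.pkl","wb"));save(W["frame"],"w2.png")
```

```text
[659.47 209.43 171.47]
[65.0, 304.7] 0.98 2430 [768.67 200.77  80.  ] [772.44 199.55  60.  ]
[179.7, 124.3] 0.87 2618 [676.79 329.39  80.  ] [672.68 339.21  60.  ]
[66.0, 209.3] 0.83 2582 [762.29 266.85  80.  ] [765.51 271.3   60.  ]
[195.0, 270.7] 0.71 1958 [674.57 216.9   80.  ] [670.27 217.06  60.  ]
```

View pics/w2.png

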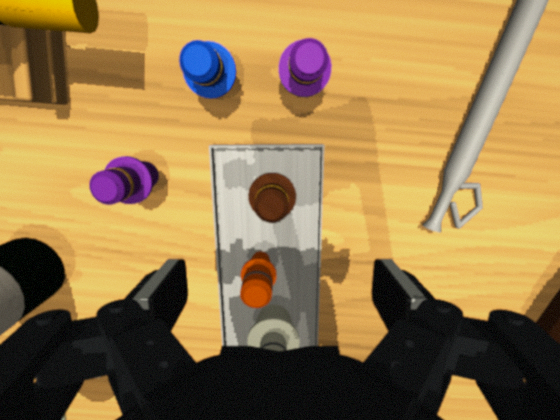

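The wrist view shows the brown bung's top at about (205,272) and its collar centred at about (194,272). The orange one is at (285,257) and the white one is below, at (340,273).

Run:
```python
from h import *
import pickle
np.set_printoptions(precision=2,suppress=True)
st,W=pickle.load(open("w2.pkl","rb"))
f=W["frame"]
g=f[:,:,0].astype(int)
print(g[195,240:305]);print(g[170:235,272])
for a,z in(((205,272),80),((194,272),42)): print(z,atz(W,a,z,st))
print(atz(W,(195,249),42,st)-atz(W,(195,295),42,st))
print(bot.get_state()["tcp_pos"],goal(667,214,70,np.pi/2+.08))
```

```text
[213 213 217 217 214 212 205 187 143 103  90  91  88  85  96 102 109  86
  77  71  81  79  84  81  84  88  84  87  90  88  94  91  90  84  95  82
  85  83  78  79  72  73  73  72  67  65  98 108  97  88  81  84  83  81
  90 104 136 164 174 172 176 177 172 178 176]
[172 165 138  99  91  87  90  91  88  95  97  91  84  67  79 104  97  69
  55  72  80  85  84  89  92  90  92  94  89  90  88  92  90  90  89  90
  89  86  86  92  87  88  89  91  92  94  93  90  94  76  63  59  93 147
 185 193 192 190 192 196 198 201 199 198 202]
80 [666.74 215.26  80.  ]
42 [667.42 216.12  42.  ]
[-3.59 41.13  0.  ]
[661.6  209.53 175.99] (array([ 0.02, -0.02,  0.38]), array([ 0.01, -0.  ,  0.11]))
```

Run:
```python
from h import *
np.set_printoptions(precision=2,suppress=True)
st=bot.get_state();W=bot.capture("wrist")
f=W["frame"].astype(int);g=f[...,0]
m=(g<125)&(f[...,0]-f[...,2]>25);m=m.astype(np.uint8);n,l,s,c=cv2.connectedComponentsWithStats(m)
k=[i for i in range(1,n) if s[i,0]<272<s[i,0]+s[i,2] and s[i,1]<195<s[i,1]+s[i,3] and s[i,4]>800]
print(st["tcp_pos"],[(s[i],c[i]) for i in k])
i=k[0];L,Tp,w,h=s[i,:4]
colc=L+(w-1)/2
wd=(l==i).sum(1);print(wd[Tp:Tp+h])
print("collar",atz(W,(Tp+(w-1)/2,colc),42,st))
print("grip top",atz(W,(Tp+h-1-16.5,colc),80,st))
# check with model projection of the known outline
for at in((Tp,colc),(Tp+h-1,colc)): print(at,atz(W,at,42,st),atz(W,at,80,st))
```

```text
[661.6  209.53 175.99] [(array([ 250,  175,   46,   49, 1732], dtype=int32), array([272.21, 198.75]))]
[ 3 14 19 23 27 29 32 33 36 37 38 39 41 41 43 43 44 44 45 45 46 46 46 46
 46 46 46 46 45 44 44 43 42 41 40 40 38 38 36 35 33 29 28 25 24 22 17 15
  9]
collar [666.4  215.84  42.  ]
grip top [667.28 215.09  80.  ]
(np.int32(175), np.float64(272.5)) [686.96 217.51  42.  ] [692.29 217.13  80.  ]
(np.int32(223), np.float64(272.5)) [642.13 213.87  42.  ] [653.63 213.98  80.  ]
```

Request:
move_arm(rows="0 0 0 0.005 -0.0036 0.03 0; 0 0 0 0.005 -0.0036 0.06 0; 0 0 0 0.005 -0.0036 0.09 0; 0 0 0 0.005 -0.0036 0.115 0; 0 0 0 0.005 -0.0036 0.13 0; 0 0 0 0.005 -0.0036 0.13 0")

```text
clock: 4.85
tcp_pos: [665.6, 214.0, 44.6]
orientation: [0.999, 0.044, -0.001, 0.0]
force: [-0.7, 0.2, 0.9]
width: 85.5
grip_force: 0.0
```

Request:
move_arm(rows="0 0 0 0 0 0 0.5; 0 0 0 0 0 0 0.6; 0 0 0 0 0 0 0.7; 0 0 0 0 0 0 0.8; 0 0 0 0 0 0 0.9; 0 0 0 0 0 0 1; 0 0 0 0 0 0 1; 0 0 0 0 0 0 1", squeeze=50)

```text
clock: 5.65
tcp_pos: [666.5, 215.2, 46.5]
orientation: [0.999, 0.044, 0.001, -0.0]
force: [-1.7, 0.3, 6.2]
width: 26.8
grip_force: 49.1
```

```bash
python3 -c "
from h import *
s=bot.get_state();print({k:np.round(s[k],3) for k in('clock','tcp_pos','force','wrist_torque','width','grip_force','joints')})"
```

```text
{'clock': np.float64(5.65), 'tcp_pos': array([666.502, 215.154,  46.516]), 'force': array([-1.683,  0.266,  6.211]), 'wrist_torque': array([-0.073,  0.114,  0.001]), 'width': np.float64(26.807), 'grip_force': np.float64(49.085), 'joints': array([ 0.296,  0.656,  1.48 , -0.   ,  1.004,  1.778])}
```

Request:
move_arm(rows="0 0 0 0 0 -0.01 1; 0 0 0 0 0 -0.04 1; 0 0 0 0 0 -0.08 1; 0 0 0 0 0 -0.125 1; 0 0 0 0 0 -0.17 1; 0 0 0 0 0 -0.215 1; 0 0 0 0 0 -0.26 1; 0 0 0 0 0 -0.3 1")

```text
clock: 6.45
tcp_pos: [665.5, 214.9, 348.1]
orientation: [0.999, 0.044, 0.001, -0.0]
force: [0.6, 0.4, -1.2]
width: 26.7
grip_force: 49.2
```

```bash
python3 -c "
from h import *
s=bot.get_state();print({k:np.round(s[k],3) for k in('clock','tcp_pos','force','wrist_torque','width','grip_force','joints')});print(goal(561.5,-190,345,-0.295))"
```

```text
{'clock': np.float64(6.45), 'tcp_pos': array([665.485, 214.884, 348.13 ]), 'force': array([ 0.643,  0.369, -1.226]), 'wrist_torque': array([-0.004, -0.04 , -0.013]), 'width': np.float64(26.737), 'grip_force': np.float64(49.198), 'joints': array([ 0.296,  0.495,  1.003, -0.   ,  1.643,  1.778])}
(array([ 3.000e-02, -8.000e-02, -6.803e+01]), array([-0.1393,  0.3941,  0.0028]))
```

Request:
move_arm(rows="0 0 -8 -0.014 0.04 0 1; 0 0 -16 -0.029 0.082 0 1; 0 0 -24 -0.045 0.126 0 1; 0 0 -32 -0.06 0.17 0 1; 0 0 -40 -0.076 0.215 0 1; 0 0 -48 -0.092 0.26 0 1; 0 0 -56 -0.108 0.305 0 1; 0 0 -64 -0.122 0.345 0 1")

```text
clock: 7.25
tcp_pos: [573.6, -141.5, 345.5]
orientation: [0.822, 0.569, -0.0, 0.0]
force: [-0.1, 0.0, -0.1]
width: 26.5
grip_force: 49.3
```

```bash
python3 -c "
from h import *
print(bot.get_state()['tcp_pos'],goal(561.5,-190,345,-0.295))"
```

```text
[ 573.61138233 -141.46392934  345.54009231] (array([-0.01,  0.02, -3.74]), array([-0.0497,  0.0058,  0.0006]))
```

Request:
move_arm(rows="0 0 -3.7 -0.025 0.003 0 1; 0 0 -3.7 -0.045 0.0058 0 1; 0 0 -3.7 -0.05 0.0058 0 1; 0 0 -3.7 -0.05 0.0058 0 1; 0 0 -3.7 -0.05 0.0058 0 1")

```text
clock: 7.75
tcp_pos: [562.5, -187.3, 345.4]
orientation: [0.805, 0.593, 0.0, -0.0]
force: [0.3, -0.7, -0.3]
width: 26.4
grip_force: 49.3
```

Run:
```python
from h import *
np.set_printoptions(precision=2,suppress=True)
st=bot.get_state();print(st["tcp_pos"],st["force"],st["wrist_torque"],goal(561.5,-190,300,-0.295))
W=bot.capture("wrist");S=bot.capture("side")
def proj(p,X):
    R=np.array(p["R"]);c=R@X+np.array(p["t"]);u=c[:2]/c[2];u=u*(1+p["k1"]*(u@u));K=np.array(p["camera_matrix"]);return K[1,1]*u[1]+K[1,2],K[0,0]*u[0]+K[0,2]
print("side proj tcp",proj(S,st["tcp_pos"]),"hole",proj(S,np.array([561.5,-190,245])))
s=cv2.resize(S["frame"][220:320,220:320],(400,400),interpolation=3);w=cv2.resize(W["frame"],(400,300))
w=np.vstack([w,np.zeros((100,400,3),np.uint8)])
save(np.hstack([s,w]),"c3.png")
```

```text
[ 562.52 -187.28  345.35] [ 0.27 -0.7  -0.27] [-0.04 -0.02 -0.05] (array([-0.01, -0.03, -0.29]), array([-0.  , -0.  ,  0.05]))
side proj tcp (np.float64(259.6922258311204), np.float64(277.3837261053433)) hole (np.float64(270.402505771065), np.float64(277.83510501764977))
```

View pics/c3.png

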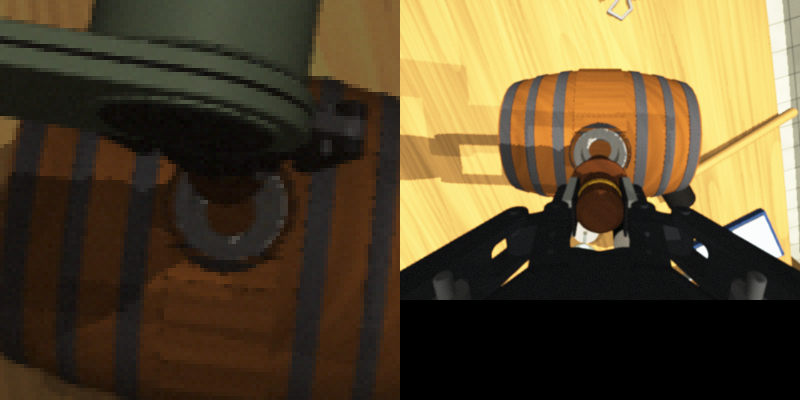

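The side crop shows the bung over the flange. The wrist half shows the bung upright between the fingers, foot at about (168,200) in the half-scale picture, just in front of the bush.

Request:
move_arm(rows="0 0 -0.3 -0.0029 0 0.015 1; 0 0 -0.3 -0.0029 0 0.03 1; 0 0 -0.3 -0.0029 0 0.04 1; 0 0 -0.3 -0.0029 0 0.045 1; 0 0 -0.3 -0.0029 0 0.045 1; 0 0 -0.3 -0.0029 0 0.045 1")

```text
clock: 8.45
tcp_pos: [561.9, -190.9, 300.9]
orientation: [0.803, 0.595, 0.0, 0.0]
force: [-0.2, 0.2, -0.9]
width: 27.0
grip_force: 49.3
```

```bash
cat >> h.py <<'E'
def show(w=0.02,n=3):
    s=bot.get_state();R=Ro.from_quat(s["orientation"]).as_matrix()
    f=np.array(s["force"]);m=np.array(s["wrist_torque"])
    print("t",round(s["clock"],2),"tcp",np.round(s["tcp_pos"],2),"F",np.round(f,2),"M",np.round(m,3),"Ftool",np.round(R.T@f,2),"Mtool",np.round(R.T@m,3),"w",round(s["width"],2),"gf",round(s["grip_force"],1))
    print("R",np.round(R,4).tolist());return s
E
python3 - <<'E'
from h import *
s=show();print(goal(561.5,-190,295,-0.295,s))
W=bot.capture("wrist");save(cv2.resize(W["frame"][180:360,180:380],(800,600)[:1]+(600,) if 0 else (660,594),interpolation=3),"c4.png")
E
```

```text
t 8.45 tcp [ 561.88 -190.9   300.88] F [-0.18  0.22 -0.95] M [ 0.016 -0.041 -0.006] Ftool [ 0.16 -0.24  0.95] Mtool [-0.034  0.027  0.006] w 27.01 gf 49.3
R [[0.291, 0.9567, 0.001], [0.9567, -0.291, -0.0004], [-0.0001, 0.0011, -1.0]]
(array([ 0.06,  0.01, -0.02]), array([ 0.0008, -0.0006,  0.0059]))
```

View pics/c4.png

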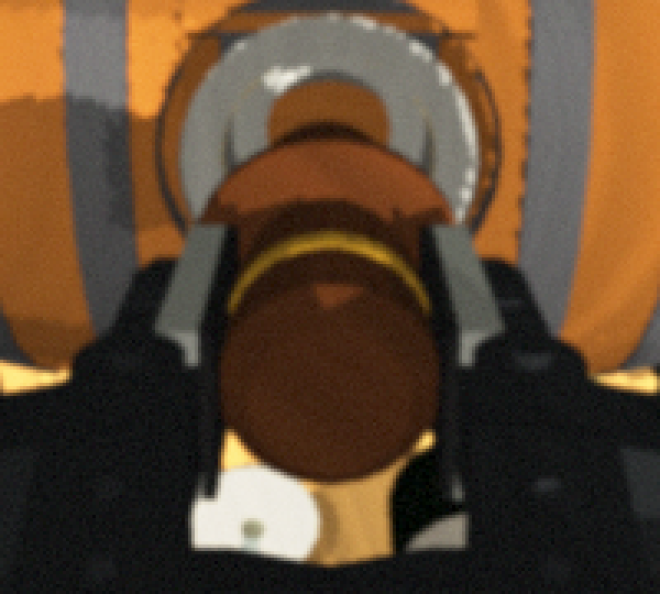

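The crop shows the bung centred on the flange, its axis at column ~330 and the flange centre at ~328.

Request:
move_arm(rows="0 0 0 0.0005 -0.0005 0.007 1; 0 0 0 0.0005 -0.0005 0.013 1; 0 0 0 0.0005 -0.0005 0.018 1; 0 0 0 0.0005 -0.0005 0.022 1; 0 0 0 0.0005 -0.0005 0.025 1; 0 0 0 0.0005 -0.0005 0.025 1")

```text
clock: 9.1
tcp_pos: [561.0, -190.3, 274.7]
orientation: [0.804, 0.595, -0.0, -0.0]
force: [0.1, -0.6, -1.0]
width: 26.5
grip_force: 49.3
```

```bash
python3 -c "
from h import *
show()"
```

```text
t 9.1 tcp [ 560.99 -190.34  274.74] F [ 0.14 -0.58 -0.97] M [ 0.003 -0.034 -0.031] Ftool [-0.51  0.31  0.97] Mtool [-0.031  0.013  0.031] w 26.52 gf 49.3
R [[0.2914, 0.9566, -0.0009], [0.9566, -0.2914, 0.0002], [-0.0, -0.0009, -1.0]]
```

Request:
move_arm(rows="0 0 0 0 0 0.002 1; 0 0 0 0 0 0.004 1; 0 0 0 0 0 0.006 1; 0 0 0 0 0 0.007 1; 0 0 0 0 0 0.008 1; 0 0 0 0 0 0.009 1; 0 0 0 0 0 0.01 1; 0 0 0 0 0 0.01 1")

```text
clock: 9.9
tcp_pos: [561.4, -190.4, 265.3]
orientation: [0.804, 0.595, 0.0, 0.0]
force: [0.3, -0.3, -1.5]
width: 26.8
grip_force: 49.3
```

```bash
python3 -c "
from h import *
show()"
```

```text
t 9.9 tcp [ 561.41 -190.4   265.33] F [ 0.25 -0.35 -1.51] M [ 0.053 -0.183  0.023] Ftool [-0.26  0.34  1.51] Mtool [-0.16   0.104 -0.023] w 26.83 gf 49.3
R [[0.2913, 0.9566, 0.0006], [0.9566, -0.2913, -0.0001], [0.0001, 0.0006, -1.0]]
```

Request:
move_arm(rows="0 0 0 0 0 0.0005 1; 0 0 0 0 0 0.001 1; 0 0 0 0 0 0.0015 1; 0 0 0 0 0 0.002 1; 0 0 0 0 0 0.002 1")

```text
clock: 10.4
tcp_pos: [561.6, -190.4, 263.6]
orientation: [0.804, 0.595, 0.0, 0.0]
force: [1.7, 0.3, 1.9]
width: 26.9
grip_force: 49.3
```

```bash
python3 -c "
from h import *
show()"
```

```text
t 10.4 tcp [ 561.57 -190.41  263.55] F [1.66 0.25 1.89] M [ 0.07  -0.492  0.039] Ftool [ 0.72  1.52 -1.89] Mtool [-0.45   0.21  -0.038] w 26.91 gf 49.3
R [[0.2913, 0.9566, 0.0012], [0.9566, -0.2913, -0.0003], [0.0001, 0.0013, -1.0]]
```

Request:
move_arm(rows="0 0 0 0.0002 0.0005 0 1; 0 0 0 0.0002 0.0005 0.0005 1; 0 0 0 0.0002 0.0005 0.001 1; 0 0 0 0.0002 0.0005 0.001 1")

```text
clock: 10.8
tcp_pos: [561.8, -190.4, 262.3]
orientation: [0.804, 0.595, 0.0, 0.0]
force: [2.0, -0.0, 0.5]
width: 26.5
grip_force: 49.4
```

```bash
python3 -c "
from h import *
show()"
```

```text
t 10.8 tcp [ 561.84 -190.38  262.29] F [ 1.97 -0.02  0.46] M [-0.024 -0.316  0.004] Ftool [ 0.55  1.89 -0.46] Mtool [-0.31   0.069 -0.004] w 26.52 gf 49.4
R [[0.2913, 0.9566, 0.0003], [0.9566, -0.2913, -0.0002], [-0.0, 0.0004, -1.0]]
```

Request:
move_arm(rows="0 0 0 0.0002 0.0006 0.0005 1; 0 0 0 0.0002 0.0006 0.001 1; 0 0 0 0.0002 0.0006 0.0015 1; 0 0 0 0.0002 0.0006 0.002 1; 0 0 0 0.0002 0.0006 0.002 1")

```text
clock: 11.3
tcp_pos: [562.2, -190.3, 260.1]
orientation: [0.804, 0.595, -0.0, -0.0]
force: [1.6, -0.8, -0.2]
width: 26.7
grip_force: 49.4
```

```bash
python3 -c "
from h import *
show()"
```

```text
t 11.3 tcp [ 562.2  -190.33  260.1 ] F [ 1.61 -0.75 -0.2 ] M [-0.08  -0.121  0.03 ] Ftool [-0.25  1.76  0.2 ] Mtool [-0.139 -0.041 -0.03 ] w 26.73 gf 49.4
R [[0.2913, 0.9566, -0.0005], [0.9566, -0.2913, -0.0], [-0.0002, -0.0004, -1.0]]
```

Request:
move_arm(rows="0 0 0 0 0.0004 0.0005 1; 0 0 0 0 0.0004 0.001 1; 0 0 0 0 0.0004 0.0015 1; 0 0 0 0 0.0004 0.002 1; 0 0 0 0 0.0004 0.002 1")

```text
clock: 11.8
tcp_pos: [562.5, -190.4, 258.2]
orientation: [0.804, 0.595, -0.0, -0.0]
force: [-0.4, 1.8, -0.8]
width: 26.8
grip_force: 49.4
```

```bash
python3 -c "
from h import *
show()"
```

```text
t 11.8 tcp [ 562.53 -190.39  258.2 ] F [-0.39  1.81 -0.83] M [-0.009 -0.026  0.033] Ftool [ 1.62 -0.9   0.83] Mtool [-0.027 -0.001 -0.033] w 26.8 gf 49.4
R [[0.2913, 0.9566, -0.0005], [0.9566, -0.2913, 0.0], [-0.0001, -0.0005, -1.0]]
```

Request:
move_arm(rows="0 0 0 0 0 0.0005 1; 0 0 0 0 0 0.001 1; 0 0 0 0 0 0.0015 1; 0 0 0 0 0 0.002 1; 0 0 0 0 0 0.002 1")

```text
clock: 12.3
tcp_pos: [562.5, -190.4, 257.7]
orientation: [0.804, 0.595, 0.0, 0.0]
force: [-2.1, 1.5, 6.5]
width: 26.9
grip_force: 49.9
```

```bash
python3 -c "
from h import *
show()"
```

```text
t 12.3 tcp [ 562.52 -190.38  257.69] F [-2.12  1.49  6.48] M [ 0.149  0.494 -0.008] Ftool [ 0.81 -2.46 -6.48] Mtool [ 0.516 -0.001  0.008] w 26.87 gf 49.9
R [[0.2912, 0.9566, 0.0008], [0.9566, -0.2912, -0.0005], [-0.0002, 0.0009, -1.0]]
```

Request:
move_arm(rows="0 0 0 0 -0.0004 0 1; 0 0 0 0 -0.0004 0.0005 1; 0 0 0 0 -0.0004 0.001 1; 0 0 0 0 -0.0004 0.001 1")

```text
clock: 12.7
tcp_pos: [562.5, -190.4, 257.5]
orientation: [0.804, 0.595, 0.001, 0.001]
force: [-3.5, 0.5, 9.4]
width: 27.2
grip_force: 50.2
```

```bash
python3 -c "
from h import *
show()"
```

```text
t 12.7 tcp [ 562.46 -190.4   257.53] F [-3.53  0.5   9.43] M [ 0.223  0.56  -0.003] Ftool [-0.55 -3.5  -9.43] Mtool [0.6   0.05  0.003] w 27.18 gf 50.2
R [[0.2914, 0.9566, 0.0024], [0.9566, -0.2914, -0.001], [-0.0002, 0.0025, -1.0]]
```

Request:
move_arm(rows="0 0 0 0 -0.0004 0 1; 0 0 0 0 -0.0004 0.0005 1; 0 0 0 0 -0.0004 0.001 1; 0 0 0 0 -0.0004 0.001 1; 0 0 0 0 -0.0004 0.001 1")

```text
clock: 13.2
tcp_pos: [562.4, -190.4, 257.4]
orientation: [0.804, 0.595, 0.001, 0.002]
force: [-3.7, 0.7, 12.9]
width: 26.6
grip_force: 50.5
```

```bash
python3 -c "
from h import *
show()"
```

```text
t 13.2 tcp [ 562.42 -190.38  257.41] F [-3.7   0.74 12.91] M [0.18  0.653 0.007] Ftool [ -0.38  -3.7  -12.92] Mtool [ 0.677 -0.018 -0.008] w 26.56 gf 50.5
R [[0.2913, 0.9566, 0.0039], [0.9566, -0.2913, -0.0015], [-0.0003, 0.0042, -1.0]]
```

Request:
move_arm(rows="0 0 0 0 -0.0002 0.0003 1; 0 0 0 0 -0.0002 0.0006 1; 0 0 0 0 -0.0002 0.0006 1; 0 0 0 0 -0.0002 0.0006 1; 0 0 0 0 -0.0002 0.0006 1")

```text
clock: 13.7
tcp_pos: [562.4, -190.4, 257.3]
orientation: [0.804, 0.595, 0.001, 0.002]
force: [-4.3, 2.2, 14.0]
width: 26.6
grip_force: 50.7
```

```bash
python3 -c "
from h import *
show()"
```

```text
t 13.7 tcp [ 562.4  -190.4   257.33] F [-4.35  2.15 14.04] M [ 0.232  0.599 -0.019] Ftool [  0.79  -4.72 -14.07] Mtool [0.641 0.047 0.019] w 26.6 gf 50.7
R [[0.2914, 0.9566, 0.0048], [0.9566, -0.2914, -0.0018], [-0.0004, 0.0051, -1.0]]
```

Request:
move_arm(rows="0 0 0 0 0.0005 0.0002 1; 0 0 0 0 0.0005 0.0004 1; 0 0 0 0 0.0005 0.0004 1; 0 0 0 0 0.0005 0.0004 1; 0 0 0 0 0.0005 0.0004 1")

```text
clock: 14.2
tcp_pos: [562.4, -190.4, 257.3]
orientation: [0.804, 0.595, 0.001, 0.002]
force: [-5.5, 2.2, 15.9]
width: 26.6
grip_force: 50.9
```

```bash
python3 -c "
from h import *
show()"
```

```text
t 14.2 tcp [ 562.45 -190.42  257.35] F [-5.51  2.15 15.9 ] M [ 0.299  0.86  -0.001] Ftool [  0.45  -5.83 -15.93] Mtool [0.909 0.036 0.001] w 26.55 gf 50.9
R [[0.2913, 0.9566, 0.0042], [0.9566, -0.2913, -0.0017], [-0.0004, 0.0045, -1.0]]
```

Request:
move_arm(rows="0 0 0 0 0 -0.001 1; 0 0 0 0 0 -0.002 1; 0 0 0 0 0 -0.003 1; 0 0 0 0 0.0003 -0.004 1; 0 0 0 0 0.0003 -0.005 1; 0 0 0 0 0.0003 -0.006 1; 0 0 0 0 0.0003 -0.006 1", squeeze=70)

```text
clock: 14.9
tcp_pos: [562.4, -190.4, 257.5]
orientation: [0.804, 0.595, -0.001, -0.001]
force: [0.8, -0.6, -9.1]
width: 26.4
grip_force: 69.4
```

```bash
python3 -c "
from h import *
show()"
```

```text
t 14.9 tcp [ 562.42 -190.39  257.52] F [ 0.82 -0.59 -9.11] M [-0.227 -0.416  0.007] Ftool [-0.32  0.97  9.11] Mtool [-0.465 -0.096 -0.007] w 26.4 gf 69.4
R [[0.2913, 0.9566, -0.002], [0.9566, -0.2913, 0.0006], [-0.0, -0.0021, -1.0]]
```

Request:
move_arm(rows="0 0 0 0 0 -0.0007 1; 0 0 0 0 0 -0.0014 1; 0 0 0 0 0 -0.002 1; 0 0 0 0 0 -0.0027 1; 0 0 0 0 0 -0.003 1; 0 0 0 0 0 -0.003 1")

```text
clock: 15.5
tcp_pos: [562.6, -190.4, 263.0]
orientation: [0.804, 0.595, 0.0, 0.0]
force: [-0.4, -0.4, -0.9]
width: 26.2
grip_force: 71.0
```

```bash
python3 -c "
from h import *
show()"
```

```text
t 15.5 tcp [ 562.63 -190.38  263.02] F [-0.43 -0.36 -0.86] M [-0.02  -0.004 -0.016] Ftool [-0.47 -0.31  0.86] Mtool [-0.01  -0.018  0.016] w 26.24 gf 71.0
R [[0.2913, 0.9566, 0.0011], [0.9566, -0.2913, -0.0004], [-0.0001, 0.0011, -1.0]]
```

Request:
move_arm(rows="-0.5 0 0 0 -0.0003 0 1; -1 0 0 0 -0.0006 0 1; -1.5 0 0 0 -0.0009 0 1; -2 0 0 0 -0.0011 0 1; -2.5 0 0 0 -0.0014 0 1; -2.8 0 0 0 -0.0016 0 1; -3 0 0 0 -0.0017 0 1; -3 0 0 0 -0.0017 0 1")

```text
clock: 16.3
tcp_pos: [560.9, -189.9, 262.4]
orientation: [0.803, 0.595, 0.016, 0.021]
force: [-0.0, -0.7, -0.4]
width: 26.3
grip_force: 71.0
```

```bash
python3 -c "
from h import *
show()"
```

```text
t 16.3 tcp [ 560.85 -189.89  262.39] F [-0.03 -0.73 -0.39] M [ 0.004 -0.013 -0.013] Ftool [-0.71  0.16  0.4 ] Mtool [-0.011  0.007  0.013] w 26.26 gf 71.0
R [[0.2913, 0.9553, 0.0503], [0.9566, -0.2909, -0.0154], [-0.0001, 0.0526, -0.9986]]
```

Request:
move_arm(rows="-0.25 0 0 0 -0.0001 0 1; -0.5 0 0 0 -0.0003 0 1; -0.5 0 0 0 -0.0003 0 1")

```text
clock: 16.6
tcp_pos: [560.7, -189.8, 262.3]
orientation: [0.803, 0.595, 0.018, 0.025]
force: [-0.2, 0.7, -1.2]
width: 26.3
grip_force: 71.0
```

```bash
python3 -c "
from h import *
show()"
```

```text
t 16.6 tcp [ 560.68 -189.83  262.35] F [-0.21  0.66 -1.18] M [-0.011 -0.078 -0.002] Ftool [ 0.57 -0.46  1.15] Mtool [-0.078  0.012  0.003] w 26.26 gf 71.0
R [[0.2914, 0.9548, 0.0589], [0.9566, -0.2908, -0.018], [-0.0001, 0.0616, -0.9981]]
```

Request:
move_arm(rows="-0.25 0 0 0 0.0001 0 1; -0.5 0 0 0 0.0001 0 1; -0.5 0 0 0 0.0001 0 1")

```text
clock: 16.9
tcp_pos: [560.6, -189.8, 262.2]
orientation: [0.803, 0.595, 0.021, 0.028]
force: [0.5, -0.0, -1.5]
width: 26.3
grip_force: 71.0
```

```bash
python3 -c "
from h import *
show()"
```

```text
t 16.9 tcp [ 560.57 -189.78  262.25] F [ 0.54 -0.03 -1.51] M [0.01  0.043 0.019] Ftool [0.13 0.42 1.54] Mtool [ 0.044 -0.001 -0.019] w 26.27 gf 71.0
R [[0.2913, 0.9543, 0.0667], [0.9566, -0.2906, -0.0204], [-0.0001, 0.0697, -0.9976]]
```

Request:
move_arm(rows="-0.2 0 0 0 0 0 1; -0.4 0 0 0 0 0 1; -0.4 0 0 0 0 0 1")

```text
clock: 17.2
tcp_pos: [560.4, -189.8, 262.3]
orientation: [0.803, 0.595, 0.023, 0.031]
force: [-0.9, -0.5, -0.8]
width: 26.8
grip_force: 71.1
```

```bash
python3 -c "
from h import *
show()"
```

```text
t 17.2 tcp [ 560.43 -189.78  262.25] F [-0.95 -0.53 -0.82] M [0.039 0.306 0.007] Ftool [-0.78 -0.81  0.76] Mtool [ 0.304 -0.052 -0.011] w 26.84 gf 71.1
R [[0.2914, 0.9538, 0.073], [0.9566, -0.2905, -0.0223], [-0.0001, 0.0763, -0.9971]]
```

Request:
move_arm(rows="0.9 0 0 0 0.0004 0 1; 1.8 0 0 0 0.0008 0 1; 2.7 0 0 0 0.0012 0 1; 3.6 0 0 0 0.0016 0 1; 4.4 0 0 0 0.0019 0 1; 5.3 0 0 0 0.0024 0 1; 6.2 0 0 0 0.0029 0 1; 6.2 0 0 0 0.0029 0 1")

```text
clock: 18.0
tcp_pos: [563.7, -190.7, 262.3]
orientation: [0.803, 0.595, -0.01, -0.013]
force: [-0.3, -0.4, 0.6]
width: 26.2
grip_force: 70.9
```

```bash
python3 -c "
from h import *
show()"
```

```text
t 18.0 tcp [ 563.68 -190.73  262.32] F [-0.3  -0.37  0.63] M [ 0.043  0.102 -0.03 ] Ftool [-0.44 -0.2  -0.63] Mtool [0.11  0.013 0.03 ] w 26.2 gf 70.9
R [[0.2913, 0.9561, -0.0312], [0.9566, -0.2911, 0.0094], [-0.0001, -0.0326, -0.9995]]
```

Request:
move_arm(rows="0.4 0 0 0 0 0 1; 0.8 0 0 0 0 0 1; 1 0 0 0 0 0 1; 1 0 0 0 0 0 1")

```text
clock: 18.4
tcp_pos: [563.8, -190.8, 262.6]
orientation: [0.803, 0.595, -0.014, -0.019]
force: [1.2, -0.4, -0.7]
width: 26.3
grip_force: 70.9
```

```bash
python3 -c "
from h import *
show()"
```

```text
t 18.4 tcp [ 563.78 -190.76  262.56] F [ 1.18 -0.42 -0.66] M [-0.143 -0.202 -0.008] Ftool [-0.05  1.28  0.6 ] Mtool [-0.235 -0.078  0.011] w 26.29 gf 70.9
R [[0.2913, 0.9555, -0.0462], [0.9566, -0.291, 0.014], [-0.0001, -0.0482, -0.9988]]
```

Request:
move_arm(rows="0.15 0 0 0 0.0003 0 1; 0.3 0 0 0 0.0004 0 1; 0.3 0 0 0 0.0004 0 1")

```text
clock: 18.7
tcp_pos: [564.0, -190.8, 262.5]
orientation: [0.803, 0.595, -0.016, -0.022]
force: [0.2, 0.5, -0.4]
width: 26.6
grip_force: 70.9
```

```bash
python3 -c "
from h import *
show()"
```

```text
t 18.7 tcp [ 563.99 -190.84  262.53] F [ 0.23  0.5  -0.36] M [-0.019 -0.25  -0.017] Ftool [0.54 0.09 0.36] Mtool [-0.244  0.056  0.014] w 26.63 gf 70.9
R [[0.2914, 0.9552, -0.0516], [0.9566, -0.2909, 0.0156], [-0.0001, -0.0539, -0.9985]]
```

Request:
move_arm(rows="0.15 0 0 0 0.0001 0 1; 0.3 0 0 0 0.0002 0 1; 0.3 0 0 0 0.0002 0 1")

```text
clock: 19.0
tcp_pos: [564.1, -190.9, 262.6]
orientation: [0.803, 0.595, -0.018, -0.024]
force: [1.2, -0.0, -0.6]
width: 26.0
grip_force: 71.0
```

```bash
python3 -c "
from h import *
show()"
```

```text
t 19.0 tcp [ 564.14 -190.87  262.57] F [ 1.19 -0.04 -0.56] M [-0.091 -0.242 -0.043] Ftool [0.31 1.18 0.49] Mtool [-0.258 -0.014  0.044] w 25.95 gf 71.0
R [[0.2913, 0.9549, -0.0566], [0.9566, -0.2908, 0.0172], [-0.0001, -0.0592, -0.9982]]
```

Request:
move_arm(rows="0.15 0 0 0 0.0003 0 1; 0.3 0 0 0 0.0006 0 1; 0.3 0 0 0 0.0006 0 1")

```text
clock: 19.3
tcp_pos: [564.4, -190.9, 262.6]
orientation: [0.803, 0.595, -0.019, -0.026]
force: [-1.2, 1.0, 1.0]
width: 26.1
grip_force: 71.2
```

```bash
python3 -c "
from h import *
show()"
```

```text
t 19.3 tcp [ 564.36 -190.94  262.63] F [-1.21  0.99  0.95] M [ 0.02  -0.027  0.025] Ftool [ 0.6  -1.5  -0.86] Mtool [-0.02   0.025 -0.026] w 26.09 gf 71.2
R [[0.2913, 0.9546, -0.0625], [0.9566, -0.2907, 0.019], [-0.0001, -0.0653, -0.9979]]
```

Request:
move_arm(rows="0.15 0 0 0 0 0 1; 0.3 0 0 0 0 0 1; 0.3 0 0 0 0 0 1")

```text
clock: 19.6
tcp_pos: [564.5, -191.0, 262.6]
orientation: [0.803, 0.595, -0.021, -0.028]
force: [-1.8, 0.1, 2.5]
width: 26.2
grip_force: 71.2
```

```bash
python3 -c "
from h import *
show()"
```

```text
t 19.6 tcp [ 564.46 -190.98  262.64] F [-1.76  0.1   2.47] M [-0.002  0.044  0.024] Ftool [-0.42 -1.89 -2.35] Mtool [ 0.041 -0.016 -0.023] w 26.18 gf 71.2
R [[0.2913, 0.9543, -0.0671], [0.9566, -0.2906, 0.0203], [-0.0001, -0.0701, -0.9975]]
```

```bash
cat >> h.py <<'E'
def avg(n=8):
    f=[];m=[]
    for _ in range(n):
        bot.capture("side");s=bot.get_state();R=Ro.from_quat(s["orientation"]).as_matrix();f.append(R.T@s["force"]);m.append(R.T@s["wrist_torque"])
    print("avg F",np.round(np.mean(f,0),2),"sd",np.round(np.std(f,0),2),"M",np.round(np.mean(m,0),3),"sd",np.round(np.std(m,0),3),"tcp",np.round(s["tcp_pos"],2),"lean",np.round(R[2,1],4),"t",s["clock"])
E
python3 -c "
from h import *
avg()"
```

```text
avg F [ 0.17 -2.14 -2.37] sd [0.4  0.49 0.58] M [ 0.172  0.006 -0.012] sd [0.061 0.033 0.025] tcp [ 564.45 -190.98  262.61] lean -0.07 t 20.0
```

Request:
move_arm(rows="0 0 0 0 -0.0005 0 1; 0 0 0 0 -0.0005 0 1")

```text
clock: 20.2
tcp_pos: [564.4, -191.0, 262.6]
orientation: [0.803, 0.595, -0.021, -0.028]
force: [-0.9, 0.2, 2.2]
width: 26.2
grip_force: 71.2
```

```bash
python3 -c "
from h import *
avg()"
```

```text
avg F [ 0.03 -1.04 -3.26] sd [0.45 0.55 0.51] M [-0.064  0.012  0.003] sd [0.039 0.013 0.039] tcp [ 564.39 -190.97  262.63] lean -0.069 t 20.6
```

Request:
move_arm(rows="-0.7 0 0 0 -0.0003 0 1; -1.4 0 0 0 -0.0006 0 1; -2.1 0 0 0 -0.0009 0 1; -2.8 0 0 0 -0.0012 0 1; -3.5 0 0 0 -0.0015 0 1; -4 0 0 0 -0.0017 0 1; -4 0 0 0 -0.0017 0 1; -4 0 0 0 -0.0017 0 1")

```text
clock: 21.4
tcp_pos: [562.4, -190.4, 262.5]
orientation: [0.804, 0.595, -0.0, -0.0]
force: [0.1, -0.1, -0.7]
width: 26.1
grip_force: 71.1
```

```bash
python3 -c "
from h import *
show();avg(6);print(goal(562.45,-190.4,257.4,-.295))"
```

```text
t 21.4 tcp [ 562.44 -190.4   262.55] F [ 0.08 -0.06 -0.74] M [ 0.041  0.046 -0.032] Ftool [-0.03  0.1   0.74] Mtool [0.056 0.025 0.032] w 26.14 gf 71.1
R [[0.2914, 0.9566, -0.0002], [0.9566, -0.2914, -0.0001], [-0.0001, -0.0001, -1.0]]
avg F [0.43 0.25 0.31] sd [0.37 0.37 0.37] M [-0.015  0.023  0.008] sd [0.034 0.018 0.024] tcp [ 562.6  -190.43  262.53] lean -0.0001 t 21.7
(array([-0.  ,  0.  , -0.04]), array([-0.    , -0.0002,  0.0051]))
```

Request:
move_arm(rows="-0.1 0 0 0 0 0.0015 1; -0.25 0 0 0 0 0.003 1; -0.25 0 0 0 0 0.0042 1; -0.25 0 0 0 0 0.005 1; -0.25 0 0 0 0 0.0056 1; -0.25 0 0 0 0 0.0062 1; -0.25 0 0 0 0 0.0068 1; -0.25 0 0 0 0 0.0074 1")

```text
clock: 22.5
tcp_pos: [562.4, -190.4, 257.5]
orientation: [0.804, 0.595, 0.002, 0.003]
force: [-4.2, 1.3, 12.5]
width: 26.3
grip_force: 72.3
```

```bash
python3 -c "
from h import *
avg(4)"
```

```text
avg F [-0.07 -4.09 -9.73] sd [0.38 0.24 0.18] M [0.672 0.014 0.015] sd [0.037 0.034 0.01 ] tcp [ 562.38 -190.37  257.49] lean 0.0063 t 22.7
```

Request:
move_arm(rows="0 0 0 0 0 0.0005 1; 0 0 0 0 0 0.001 1; 0 0 0 0 0 0.0014 1; 0 0 0 0 0 0.0014 1; 0 0 0 0 0 0.0014 1; 0 0 0 0 0 0.0014 1")

```text
clock: 23.3
tcp_pos: [562.4, -190.4, 257.4]
orientation: [0.804, 0.595, 0.002, 0.003]
force: [-5.5, 1.7, 14.5]
width: 26.5
grip_force: 72.7
```

```bash
python3 -c "
from h import *
avg(5);show()"
```

```text
avg F [  0.44  -5.58 -15.14] sd [0.51 0.49 0.52] M [0.965 0.036 0.014] sd [0.026 0.017 0.019] tcp [ 562.38 -190.39  257.38] lean 0.0075 t 23.55
t 23.55 tcp [ 562.38 -190.39  257.38] F [-5.79  1.31 15.25] M [0.308 0.882 0.015] Ftool [ -0.44  -5.81 -15.29] Mtool [ 0.934  0.038 -0.015] w 26.7 gf 72.7
R [[0.2913, 0.9566, 0.0071], [0.9566, -0.2913, -0.0025], [-0.0004, 0.0075, -1.0]]
```

Request:
move_arm(rows="0 0 0 0 0 -0.001 1; 0 0 0 0 0 -0.002 1; 0 0 0 0 0 -0.003 1; 0 0 0 0 0 -0.0034 1; 0 0 0 0 0 -0.0034 1", squeeze=50)

```text
clock: 24.05
tcp_pos: [562.4, -190.4, 257.5]
orientation: [0.804, 0.595, 0.001, 0.002]
force: [-2.6, 0.4, 4.4]
width: 26.6
grip_force: 71.6
```

```bash
python3 -c "
from h import *
avg(4)"
```

```text
avg F [-0.25 -3.04 -5.09] sd [0.51 0.12 0.48] M [ 0.365 -0.021 -0.011] sd [0.015 0.013 0.031] tcp [ 562.4  -190.37  257.46] lean 0.0043 t 24.25
```

Request:
move_arm(rows="0 0 0 0 -0.0005 -0.0005 1; 0 0 0 0 -0.001 -0.001 1; 0 0 0 0 -0.001 -0.001 1; 0 0 0 0 -0.001 -0.001 0.6; 0 0 0 0 -0.001 -0.001 0.4; 0 0 0 0 -0.001 -0.001 0.2; 0 0 0 0 -0.001 -0.001 0; 0 0 0 0 -0.001 -0.001 0", squeeze=20)

```text
clock: 25.05
tcp_pos: [561.5, -190.1, 258.3]
orientation: [0.804, 0.595, 0.001, 0.002]
force: [-0.2, -0.1, 0.0]
width: 85.5
grip_force: 0.0
```

```bash
python3 -c "
from h import *
show()"
```

```text
t 25.05 tcp [ 561.49 -190.06  258.28] F [-0.22 -0.12  0.03] M [ 0.007 -0.059 -0.077] Ftool [-0.18 -0.18 -0.03] Mtool [-0.055  0.023  0.077] w 85.5 gf 0.0
R [[0.2913, 0.9566, 0.0041], [0.9566, -0.2913, -0.0013], [-0.0, 0.0043, -1.0]]
```

Open and free. Retreat straight up, then look.

Request:
move_arm(rows="0 0 0 0 0 -0.015 0; 0 0 0 0 0 -0.04 0; 0 0 0 0 0 -0.07 0; 0 0 0 0 0 -0.1 0; 0 0 0 0 0 -0.12 0; 0 0 0 0 0 -0.13 0; 0 0 0 0 0 -0.13 0; 0 0 0 0 0 -0.13 0")

```text
clock: 25.85
tcp_pos: [560.7, -189.8, 387.0]
orientation: [0.804, 0.595, 0.001, 0.001]
force: [-0.8, -0.4, -0.7]
width: 85.8
grip_force: 0.0
```

Run:
```python
from h import *
show();W=bot.capture("wrist");S=bot.capture("side")
save(np.hstack([cv2.resize(W["frame"],(400,300)),cv2.resize(W["frame"][150:300,200:350],(300,300),interpolation=3)]),"fin.png")
```

```text
t 25.85 tcp [ 560.73 -189.8   387.03] F [-0.81 -0.4  -0.68] M [-0.001 -0.01   0.012] Ftool [-0.62 -0.66  0.68] Mtool [-0.01   0.002 -0.012] w 85.79 gf 0.0
R [[0.2913, 0.9566, 0.0024], [0.9566, -0.2913, -0.0007], [0.0, 0.0025, -1.0]]
```

View pics/fin.png

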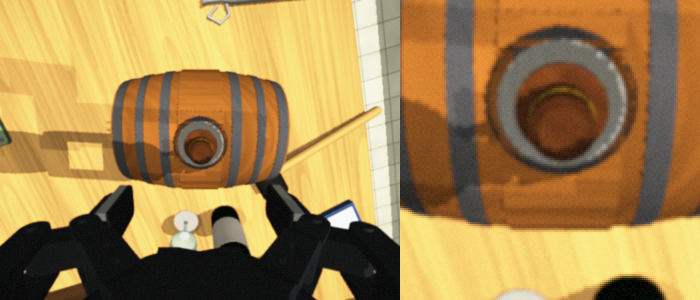

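The bung stands upright and centred in the bush, at about (148,201) in the left half. The gripper is clear of it, so I hand the job in.

```bash
python3 -c "
from workcell import bot
print(bot.sign_off())"
```

```text
the job is handed in; nothing more can be done
None
```

The dark bung is hand-tight in the cask and released, and the job is handed in at about 26 s: pushed home at about 15 N, eased up about 5 mm, rocked about 0.07 rad towards the tap and then the other way until it bore on the bush, then pushed home again at about 15 N.

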